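Turn the parts tub mouth-up and clamp it at the stop rail

TASK

The blue parts tub stands upside down on the bench: tip it over on the bench until it stands mouth-up, without lifting it clear of the bench. Push it back with one labelled end flat against the stop rail, then slide the yellow carriage up so that the tub sits snugly between it and the fixed grey end stop, and lastly turn the carriage's clamp knob fully clockwise to lock it. Leave the other things on the bench where they are.

Things in the scene. Friction and masses are not known exactly. Their poses are not given: they have to be found in the camera images.
- tub: blue open-topped plastic tub, 100 (x) x 78 (y) x 104 mm (z) outside, 4 mm thick, 0.22 kg; paper labels on its 78 mm wide ends. Origin: outer centre of its closed bottom; z points out through the mouth (at the start down, origin 104 mm above the bench). Half a turn about z changes nothing. At the start its 78 mm side lies roughly along the rail.
- tub_centre (a point): middle of the tub, 52 mm from its closed bottom along its z axis
- stop_rail: fixed aluminium rail with a grey end stop at its left end. Origin on the bench in the inner corner of rail front and end stop; x away from robot, y left along the rail. Rail x 0 to 32, y +25 to -456, 30 mm high; end stop x -66 to 32, y 0 to 24, 50 mm high. A tub seated in the corner, 78 mm side along the rail, has its origin at x -50, y -39 mm.
- carriage (a joint): slide of the yellow carriage along the rail, m: 0 at the right end, grows to the left toward the end stop. Its pad face is at y = -0.340 + value in the rail's frame; with the tub seated it stops at about 0.262. Moves at about 2 N; only friction holds it, so turn the knob without shoving it.
- carriage_face (a point): centre of the carriage's rubber pad facing the end stop, 37 mm up, 35 mm before the rail front. The pad's arm is 20 mm thick (to the right of this face), reaches from 4 to 66 mm in front of the rail, 4 to 70 mm above the bench; the body runs 110 mm to the right over the rail, top 46 mm up.
- clamp_knob (a joint): turn of the black clamp knob on the carriage, rad: 0 open, grows clockwise seen from above, to the stop at 1.4 (locked). Its bar grip lies across the rail (along the rail's x) at 0.
- clamp_knob_grip (a point): on the knob's vertical axis, 76 mm right of the pad face, over the middle of the rail, 83 mm above the bench, where to grip its bar: 42 long, 14 wide, from 60 to 90 mm above the bench; base disc 68 mm across below it
- multimeter: red multimeter 152 x 77 x 46 mm lying on the bench, not to be disturbed; origin at the centre of its underside
- stepper_motor: stepper motor 42 x 42 x 59 mm standing on the bench, not to be disturbed; origin at the centre of its underside
- masking_tape: roll of blue masking tape, 78 mm across, 25 mm high, not to be disturbed; origin at the centre of its underside
- dev_board: small blue circuit board 53 x 71 x 19 mm, not to be disturbed; origin at the centre of its underside
- needle_pliers: red-handled pliers 68 x 177 x 16 mm lying on the bench, not to be disturbed; origin at the centre of the underside

How it is judged:
By the outcome, as a careful person would: the job done as asked, in the order asked, and still so for the second after the job is handed in, with the robot touching nothing.
It also fails if it takes over 72 s, if anything falls off the work surface, if the arm or the gripper's body presses on something with over 40 N, if the wrist force passes 120 N, or if a joint passes its speed limit or range.

ROBOT

A 6-joint arm with a two-finger parallel gripper is mounted at the origin on a cart in front of the work surface, level with it; the furniture and walls round the work are solid. World frame = base frame: x ahead of the robot, y to its left, z up, the work surface at z = 0. Lengths are in mm, angles in rad, forces in N, time in s.
With the tool pointing down it reaches from about 300 to 775 mm from the base axis. Payload 14.6 kg.
Tool frame: the origin (TCP) lies midway between the tips of the shut fingers; the grasp point (between the pads) lies 19 mm behind it (manip.grasp_offset is the distance from the TCP to the grasp point, in mm); z points along the fingers, y is the line along which they close (so a half turn about z gives the same grasp; the last joint's range is limited). The gripper opens to 94 mm and grips with 3 to 60 N. Pads are 16 mm wide; open, the fingers measure 119 mm over their backs; the gripper's body (75 mm by 177 mm) begins 78 mm behind the grasp point.
Start: joints at [1.04, 0.3, 1.521, -0, 1.321, -0.067], TCP at [246.038, 491.888, 178.646] pointing down, gripper open.
Joint ranges: [-3.03, 3.03], [-0.79, 2.21], [0.23, 2.52], [-1.04, 4.18], [0, 3.07], [-2.55, 2.55]. Speed limits (rad/s): [2.22, 2.22, 2.57, 3.14, 3.14, 3.14].

INTERFACE

Orientations are given as [roll, pitch, yaw] about the fixed x, y, z axes, in that order (R = Rz(yaw) Ry(pitch) Rx(roll)).
In Python, from cell import manip, viewer gives the robot as it stands. The module is installed in compiled form; this text tells all that it offers.
- The arm moves only by the tool move_arm, never from a script. Its argument "moves" is a list of rows, each a list of 4 numbers: the shift along the tool's x, y, z in m, then the turn about the tool's z in rad. A call has 1 to 12 rows; each row is the pose to reach, as a shift and turn from the pose commanded when the call began, along the tool's axes at that moment; what a row does not reach only later rows make up. A row lasts 1/10 s, in which the tool goes at most 50 mm and 8.59 degrees, less where a joint would pass 70% of its speed; a pose out of reach is approached as far as the arm can. A call with a gripper value outside its range is refused whole. "jaw" is the finger opening in m, from 0 to 0.094, set as the call begins (left out, the last holds). The fingers move at their own pace and stop on an object; "squeeze" is the grip in N (left out, the last holds). Time passes only in rows, so rows that repeat a pose let the fingers close. It gives the time, the measured TCP pose, the force, the opening and the grip force at its end, in the units of the state.
- manip.read_state(): the state, without advancing time (a new reading comes with each control period).
- viewer.camera(name): name is "scene" or "top" or "wrist"; returns a dict with "frame" (400x640x3 uint8, blue, green, red), "z_map" (400x640 float32, mm along the optical axis (not along the pixel's ray), 0 where there is no reading), "fx", "fy", "cx", "cy" (pixels), "origin" and "orientation" of the camera in the world. Camera axes: x right, y down, z forward; pixel columns grow to the right and rows downward; lengths in mm; the calibration is good to about 2 mm. A picture is of the moment at which its call begins.
- manip.sign_off(): hands the job in; it is judged then, once.
The state is a dict: "clock": time; "joints": joint angles; "qd": joint speeds; "effort": joint torques, N m; "eef_pos": TCP position; "eef_rot": TCP orientation; "wrist_force": force on the tool from outside, world axes, zero at the start; "moment": the same for the moment, N m; "finger_gap": finger opening in mm; "finger_force": force on a finger pad.
Only numpy, scipy, OpenCV 4.12 (cv2) and the standard library are available. Lean on these libraries where they do the work, as an engineer would, in place of code of your own. Each camera call takes 0.05 s, during which the arm holds its last target. There are 200 camera calls.

## Working session

There is one attempt and no reset: what is moved stays moved. The work goes in short steps, Python scripts to look and compute and a tool call to move; the robot and the scene stay as the last step left them, time stands still between calls to the robot, and variables do not carry over. Pictures are saved under pics/ and viewed, at most 10 in all, crops included, and the job is handed in when it is done.

Besides the shell and the picture viewer there is one more tool, called after "Call:" in YAML: its name, and indented under it one key for each argument. move_arm: Moves the arm, as the interface text tells. Its arguments: {"type":"object","properties":{"moves":{"type":"array"},"jaw":{"type":"number"},"squeeze":{"type":"number"}},"required":["moves"]}

```bash
mkdir -p pics; cat > h.py <<'E'
import numpy as np, cv2
from scipy.spatial.transform import Rotation as R
from cell import manip, viewer
def cam(n):
    c=viewer.camera(n); o=np.array(c['orientation'],float)
    c['R']=o if o.shape==(3,3) else (R.from_euler('xyz',o).as_matrix() if o.size==3 else R.from_quat(o).as_matrix())
    c['o']=np.array(c['origin'],float); return c
def pts(c):
    z=c['z_map'].astype(float); v,u=np.mgrid[:400,:640]
    p=np.stack([(u-c['cx'])/c['fx']*z,(v-c['cy'])/c['fy']*z,z],-1)
    return p@c['R'].T+c['o']
def ray(c,u,v,h):
    d=c['R']@np.array([(u-c['cx'])/c['fx'],(v-c['cy'])/c['fy'],1]); return c['o']+d*(h-c['o'][2])/d[2]
E
python3 - <<'E'
from h import *
for n in('scene','top'):
    c=cam(n); cv2.imwrite(f'pics/{n}0.png',c['frame']); print(n,c['origin'],c['orientation'],c['fx']); np.save(n+'.npy',pts(c))
print(manip.read_state(), manip.grasp_offset)
E
```

```text
scene [-309.10154371 1216.10162375 1063.07326315] [-2.13538288  0.01406537 -2.54599014] 518.4682016087496
top [ 427.08452168  -22.15806561 1244.89210579] [-3.04245379e+00 -1.74543099e-03 -1.58452525e+00] 395.261904400016
{'clock': 0.1, 'joints': array([ 1.04040067e+00,  3.00403196e-01,  1.52155107e+00, -1.00358318e-05,
        1.32069024e+00, -6.65921889e-02]), 'qd': array([-0.00061764,  0.00082421, -0.00215253,  0.00149665, -0.00031175,
        0.00097505]), 'effort': array([ 1.00490135e-03, -5.32636678e+01, -3.53284228e+01,  7.09594740e-02,
        2.34415079e-02, -1.11057741e-04]), 'eef_pos': array([245.90603217, 491.65806823, 178.13628569]), 'eef_rot': array([-3.14054249e+00, -6.02936826e-05,  2.67779164e+00]), 'wrist_force': array([ 0.15783968, -0.23260304,  0.27408655]), 'moment': array([-0.01970151, -0.01271809,  0.01766729]), 'finger_force': 0.0, 'finger_gap': 94.3440594595163} 18.8
```

View pics/scene0.png

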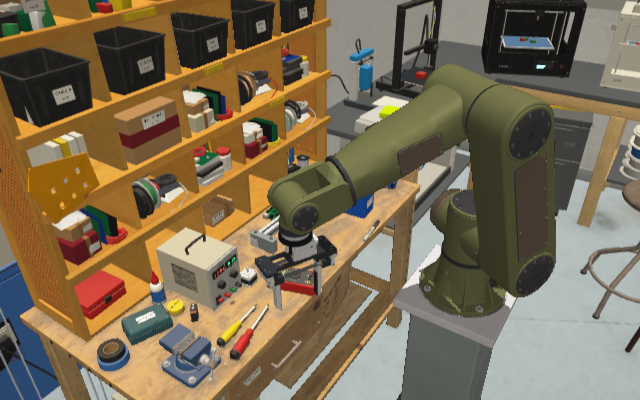

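View pics/top0.png

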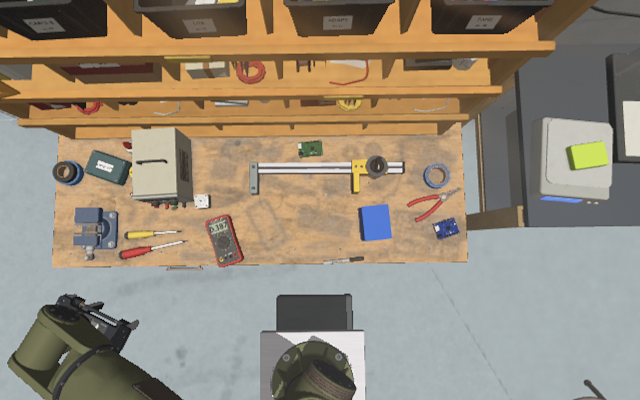

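The top view shows the upside-down tub at about (375,223). The rail runs from (250,165) to (405,168) with the end stop at its left, the yellow carriage is at (358,175) and the knob at (376,165). The multimeter is at (223,240), with the pliers and board to the right. Next I'll measure these.

```bash
python3 - <<'E'
from h import *
c=cam('top'); P=pts(c); f=c['frame']; hsv=cv2.cvtColor(f,cv2.COLOR_BGR2HSV)
def sub(n,m,pz):
    m=m.astype(np.uint8); k,l,s,_=cv2.connectedComponentsWithStats(m)
    i=1+np.argmax(s[1:,4]); q=P[l==i]; q=q[q[:,2]>0] if 0 else q
    r=cv2.minAreaRect(q[:,:2].astype(np.float32)); print(n,s[i],'med',np.median(q,0).round(1),'rect',r, cv2.boxPoints(r).round(0).tolist(),'z',np.percentile(q[:,2],[5,50,95]).round(1))
X,Y,Z=P[...,0],P[...,1],P[...,2]
reg=np.zeros(Z.shape,bool); reg[140:262,200:470]=1
roi=lambda a,b,c_,d:(lambda m:(m.__setitem__((slice(b,d),slice(a,c_)),True),m)[1])(np.zeros(Z.shape,bool))
sub('tubtop',roi(345,195,405,250)&(Z>95)&(Z<115),0)
sub('rail',roi(262,150,346,190)&(Z>22)&(Z<36),0)
sub('endstop',roi(240,150,266,200)&(Z>42)&(Z<58),0)
sub('arm',roi(345,150,366,200)&(Z>60)&(Z<80),0)
sub('knob',roi(360,150,395,185)&(Z>78),0)
sub('disc',roi(360,150,395,185)&(Z>52),0)
sub('railR',roi(388,150,412,190)&(Z>22)&(Z<36),0)
sub('meter',roi(195,205,250,270)&(Z>25)&(Z<60),0)
sub('pliers',roi(405,185,460,225)&(Z>6)&(Z<30),0)
sub('board',roi(425,213,465,243)&(Z>6)&(Z<30),0)
sub('tape',roi(420,155,458,192)&(Z>12)&(Z<40),0)
sub('green',roi(290,135,330,160)&(Z>5)&(Z<40),0)
print('bench',Z[230,280:340:20],'shelf front', P[130,260:420:40].round(0), P[120,300].round(),P[110,300].round(),P[263:270,300].round(0))
E
```

```text
tubtop [361 204  31  37 945] med [ 478.  -189.9  103.2] rect ((478.91650390625, -190.15008544921875), (100.31025695800781, 78.90000915527344), 4.929201126098633) [[426.0, -155.0], [432.0, -234.0], [532.0, -225.0], [525.0, -147.0]] z [ 99.7 103.2 107. ]
rail [262 162  84  11 909] med [655.2  21.8  29. ] rect ((655.3802490234375, 20.011146545410156), (259.06732177734375, 32.95351791381836), 89.28856658935547) [[637.0, -109.0], [670.0, -110.0], [673.0, 149.0], [641.0, 150.0]] z [24.5 29.  33. ]
endstop [249 161   9  32 260] med [622.9 174.2  49.1] rect ((624.2967529296875, 174.83212280273438), (24.61143684387207, 96.35839080810547), 89.38113403320312) [[576.0, 163.0], [672.0, 162.0], [673.0, 187.0], [576.0, 188.0]] z [43.9 49.1 53.6]
arm [352 171   7  21 143] med [ 603.4 -135.7   68.7] rect ((603.0275268554688, -135.72311401367188), (18.362966537475586, 61.24750900268555), 88.42290496826172) [[572.0, -144.0], [633.0, -146.0], [634.0, -127.0], [573.0, -126.0]] z [63.7 68.7 73.3]
knob [375 156   6  15  71] med [ 652.5 -202.8   88.1] rect ((653.7098388671875, -203.5200958251953), (14.23179
[... 1495 characters left out ...]
102142333984, 77.8418197631836), 25.84249496459961) [[575.0, -377.0], [609.0, -447.0], [677.0, -414.0], [643.0, -344.0]] z [15.8 23.8 27.5]
green [297 139  26  18 291] med [720.2   2.6   8.9] rect ((719.8590087890625, 1.0904731750488281), (50.08311080932617, 76.357177734375), 6.579562664031982) [[691.0, 36.0], [699.0, -40.0], [749.0, -34.0], [740.0, 42.0]] z [ 5.6  8.9 18.4]
bench [-0.63923603  2.17764326  1.6320273 ] shelf front [[ 779.  158.   15.]
 [ 778.   31.   11.]
 [ 777.  -97.   11.]
 [ 775. -225.   11.]] [743.  21. 231.] [775.  22. 215.] [[ 357.   35.   -1.]
 [ 310.   70. -756.]
 [ 305.   70. -762.]
 [ 300.   70. -765.]
 [ 295.   70. -758.]
 [ 290.   70. -758.]
 [ 285.   70. -761.]]
```

```bash
python3 - <<'E'
from h import *
P=np.load('top.npy').reshape(-1,3); S=np.load('scene.npy').reshape(-1,3)
for nm,Q in(('top',P),('scene',S)):
    q=Q[(abs(Q[:,1])<200)&(Q[:,0]>690)&(Q[:,0]<900)&(Q[:,2]>50)&(Q[:,2]<900)]
    for z in range(50,900,25):
        k=q[(q[:,2]>=z)&(q[:,2]<z+25)]
        if len(k)>3: print(nm,z,len(k),np.percentile(k[:,0],[1,10,50]).round(0))
q=P[(abs(P[:,1])<150)&(P[:,2]<10)&(P[:,2]>-10)]; print('bench x',np.percentile(q[:,0],[.1,99.9]))
E
```

```text
top 50 12 [780. 781. 781.]
top 200 2177 [740. 741. 774.]
top 225 1387 [740. 742. 752.]
top 250 134 [779. 782. 786.]
top 275 10 [779. 779. 782.]
top 375 205 [736. 737. 741.]
top 400 5838 [737. 741. 774.]
top 425 736 [768. 776. 791.]
top 450 354 [779. 782. 792.]
top 475 71 [779. 780. 783.]
top 575 5025 [737. 741. 776.]
top 600 4007 [737. 741. 750.]
top 625 1282 [764. 765. 774.]
top 650 1595 [765. 766. 770.]
top 675 1316 [765. 766. 768.]
top 700 1236 [758. 759. 763.]
scene 50 727 [780. 806. 849.]
scene 75 245 [777. 784. 826.]
scene 100 191 [777. 781. 810.]
scene 125 127 [776. 780. 794.]
scene 150 51 [776. 779. 783.]
scene 200 826 [735. 738. 773.]
scene 225 889 [735. 740. 781.]
scene 250 671 [779. 784. 796.]
scene 275 866 [779. 790. 809.]
scene 300 581 [779. 793. 822.]
scene 325 162 [775. 781. 799.]
scene 350 46 [775. 780. 785.]
scene 375 131 [736. 737. 740.]
scene 400 1376 [733. 737. 754.]
scene 425 609 [764. 780. 795.]
scene 450 755 [777. 786. 803.]
scene 475 998 [780. 791. 819.]
scene 500 503 [779. 788. 828.]
scene 525 235 [779. 784. 808.]
scene 550 56 [778. 781. 788.]
scene 575 457 [733. 736. 740.]
scene 600 1120 [734. 738. 771.]
scene 625 630 [761. 768. 775.]
scene 650 690 [761. 765. 771.]
scene 675 889 [762. 765. 771.]
scene 700 903 [756. 761. 797.]
scene 725 208 [780. 786. 822.]
scene 750 19 [738. 741. 782.]
scene 775 25 [736. 738. 739.]
bench x [-48.46712716 796.2023786 ]
```

Call:
move_arm:
  moves:
    - [0,0,-0.05,-0.15]
    - [0,0,-0.05,-0.3]
    - [0,0,-0.05,-0.45]
    - [0,0,-0.05,-0.52]
  jaw: 0.094
  squeeze: 4

```text
clock: 0.55
eef_pos: [246.0, 491.8, 228.6]
eef_rot: [-3.141, -0.0, -3.08]
wrist_force: [0.1, -0.3, 0.0]
finger_gap: 94.1
finger_force: 0.0
```

```bash
cat >> h.py <<'E'
def to(x,y,z,yaw,p=None,rot=None):
    s=manip.read_state(); p=s['eef_pos'] if p is None else p; Rm=R.from_euler('xyz',s['eef_rot'] if rot is None else rot)
    d=Rm.inv().apply(np.array([x,y,z])-p)/1000; cur=s['eef_rot'][2] if rot is None else rot[2]
    t=-((yaw-cur+np.pi)%(2*np.pi)-np.pi); return d.round(4).tolist()+[round(t,3)]
E
python3 - <<'E'
from h import *
print(to(444,-193,150,np.pi+.086))
E
```

```text
[-0.1552, -0.6958, 0.0787, np.float64(-0.024)]
```

Call:
move_arm:
  moves:
    - [-0.01,-0.046,0,0]
    - [-0.02,-0.092,0,0]
    - [-0.03,-0.138,0,0]
    - [-0.04,-0.184,0,0]
    - [-0.05,-0.23,0,0]
    - [-0.06,-0.276,0,-0.01]
    - [-0.071,-0.322,0,-0.02]
    - [-0.082,-0.368,0,-0.024]
    - [-0.092,-0.414,0,-0.024]
    - [-0.102,-0.46,0,-0.024]
    - [-0.113,-0.506,0,-0.024]
    - [-0.123,-0.552,0,-0.024]

```text
clock: 1.75
eef_pos: [399.9, -54.4, 228.7]
eef_rot: [-3.142, 0.0, -3.062]
wrist_force: [1.0, 0.8, 0.2]
finger_gap: 94.0
finger_force: 0.0
```

Call:
move_arm:
  moves:
    - [-0.01,-0.046,0,0]
    - [-0.02,-0.092,0,0]
    - [-0.0292,-0.1445,0.02,0]
    - [-0.0292,-0.1445,0.04,0]
    - [-0.0292,-0.1445,0.06,0]
    - [-0.0292,-0.1445,0.0787,0]
    - [-0.0292,-0.1445,0.0787,0]

```text
clock: 2.45
eef_pos: [439.4, -193.6, 147.8]
eef_rot: [3.139, -0.004, -3.062]
wrist_force: [-0.4, 0.1, 0.3]
finger_gap: 93.5
finger_force: 0.0
```

```bash
python3 - <<'E'
from h import *
print(manip.read_state()['joints']);print(to(444,-193,150,np.pi+.086),to(444,-193,37,np.pi+.086))
c=cam('top');cv2.imwrite('pics/t1.png',c['frame'][130:280,200:480].repeat(2,0).repeat(2,1))
E
```

```text
[-4.91247700e-01  1.76579999e-01  1.74852103e+00  4.10017355e-05
  1.22075379e+00 -2.14199870e+00]
[-0.0046, 0.0002, -0.0023, np.float64(-0.006)] [-0.005, -0.0001, 0.1107, np.float64(-0.006)]
```

View pics/t1.png

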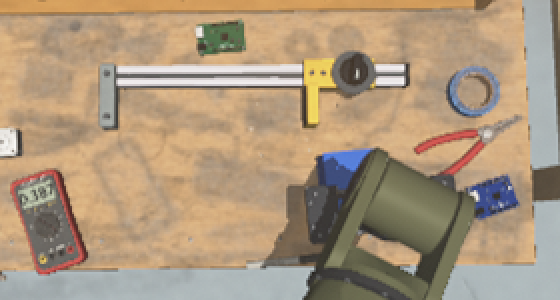

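The crop shows the gripper above the near half of the tub at about (345,170). The rail, carriage and other items haven't moved. I'll descend and grip.

Call:
move_arm:
  moves:
    - [-0.005,0,0.02,0]
    - [-0.005,0,0.04,0]
    - [-0.005,0,0.06,0]
    - [-0.005,0,0.08,0]
    - [-0.005,0,0.1,0]
    - [-0.005,0,0.1107,0]
    - [-0.005,0,0.1107,0]

```text
clock: 3.2
eef_pos: [445.4, -193.5, 39.0]
eef_rot: [3.141, -0.001, -3.061]
wrist_force: [0.3, 0.4, 0.3]
finger_gap: 93.8
finger_force: 0.0
```

Call:
move_arm:
  moves:
    - [0,0,0,0]
    - [0,0,0,0]
    - [0,0,0,0]
    - [0,0,0,0]
    - [0,0,0,0]
  jaw: 0.07
  squeeze: 12

```text
clock: 3.7
eef_pos: [446.1, -193.9, 40.3]
eef_rot: [-3.141, 0.002, -3.061]
wrist_force: [-0.8, 0.0, 6.2]
finger_gap: 78.0
finger_force: 12.0
```

```bash
python3 - <<'E'
from h import *
print(to(380,92,37,np.pi-.012))
E
```

```text
[0.043, 0.2903, 0.003, np.float64(0.092)]
```

Call:
move_arm:
  moves:
    - [0.004,0.029,0,0.01]
    - [0.009,0.058,0,0.02]
    - [0.013,0.087,0,0.03]
    - [0.017,0.116,0,0.04]
    - [0.021,0.145,0,0.05]
    - [0.026,0.174,0,0.06]
    - [0.03,0.203,0,0.07]
    - [0.034,0.232,0,0.08]
    - [0.039,0.261,0,0.092]
    - [0.043,0.29,0,0.092]
    - [0.043,0.29,0,0.092]
    - [0.043,0.29,0,0.092]

```text
clock: 4.9
eef_pos: [380.0, 93.4, 40.3]
eef_rot: [3.14, 0.002, 3.131]
wrist_force: [-1.5, 5.5, 8.2]
finger_gap: 78.0
finger_force: 12.0
```

```bash
python3 - <<'E'
from h import *
c=cam('scene');cv2.imwrite('pics/s2.png',c['frame'][150:350,180:480].repeat(2,0).repeat(2,1))
c=cam('top');P=pts(c);m=(cv2.inRange(cv2.cvtColor(c['frame'],cv2.COLOR_BGR2HSV),(100,120,60),(130,255,255))>0)&(P[...,2]>90)&(P[...,2]<115)&(P[...,1]<180)
print(m.sum(),cv2.minAreaRect(P[m][:,:2].astype(np.float32)),np.median(P[m][:,2]),P[m].min(0),P[m].max(0)); print(manip.read_state()['eef_rot'])
E
```

```text
384 ((438.1786804199219, 93.09525299072266), (75.8082046508789, 45.88032531738281), 89.44670104980469) 103.27659643023219 [415.52106193  55.08584304  96.46523878] [461.318116   131.05240174 110.05342898]
[3.14023732e+00 2.19079086e-03 3.13046195e+00]
```

View pics/s2.png

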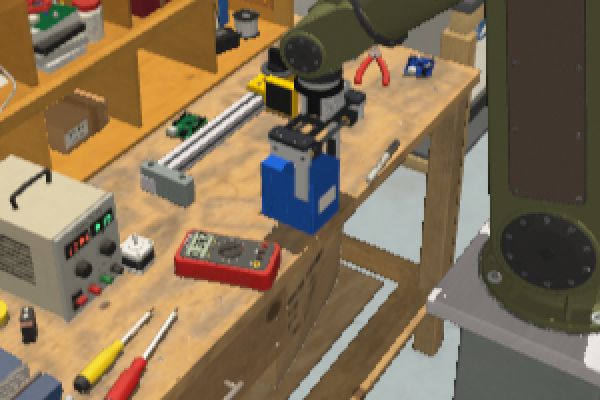

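The tub is still upside down near the bench's front edge, held between the fingers (crop at about (300,190)). Now tip it around its far edge, in two stages.

Call:
move_arm:
  moves:
    - [0,0,0,0]
    - [-0.0055,0,-0.007,0]
    - [-0.0115,0,-0.0133,0]
    - [-0.018,0,-0.0193,0]
    - [-0.0251,0,-0.0245,0]
    - [-0.0325,0,-0.0292,0]
    - [-0.0405,0,-0.0331,0]
    - [-0.0486,0,-0.0363,0]
    - [-0.0571,0,-0.0389,0]
  squeeze: 4

```text
clock: 5.9
eef_pos: [437.2, 91.3, 78.3]
eef_rot: [-3.142, -0.0, 3.13]
wrist_force: [-0.1, -1.1, -1.9]
finger_gap: 78.0
finger_force: 4.0
```

```bash
python3 - <<'E'
from h import *
c=cam('scene');cv2.imwrite('pics/s3.png',c['frame'][180:300,280:400].repeat(4,0).repeat(4,1))
print(manip.read_state()['finger_force'],manip.read_state()['wrist_force'])
E
```

```text
3.9999313137377612 [-0.1740824   0.36148593 -2.55251038]
```

View pics/s3.png

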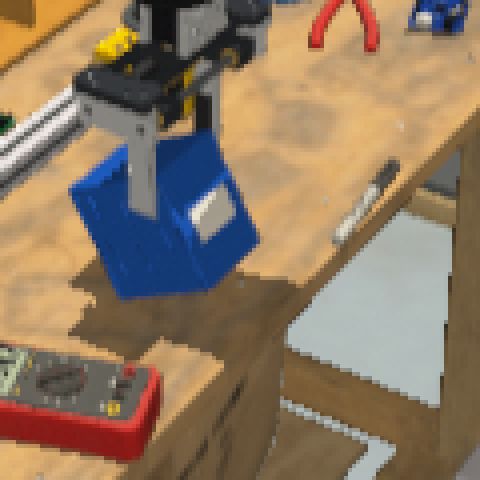

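The crop shows the tub tilted, with its lowest far corner at crop (120,297), and the shadow just below. I'll check whether that edge still touches the bench.

```bash
python3 - <<'E'
from h import *
c=cam('scene');P=pts(c)
m=(cv2.inRange(cv2.cvtColor(c['frame'],cv2.COLOR_BGR2HSV),(105,150,40),(125,255,255))>0); m[:, :290]=0;m[:,350:]=0;m[:205]=0;m[260:]=0
q=P[m&(abs(P[...,1]-132)<8)]   # +y side face
r=cv2.minAreaRect(q[:,[0,2]].astype(np.float32));print(len(q),r,cv2.boxPoints(r).round(0).tolist())
print('low',q[np.argsort(q[:,2])[:5]].round(0).tolist()); print(ray(c,310,254.3,0),manip.read_state()['finger_gap'])
E
```

```text
538 ((446.53985595703125, 79.49952697753906), (104.66091918945312, 104.89057159423828), 61.056095123291016) [[375.0, 59.0], [467.0, 8.0], [518.0, 100.0], [426.0, 151.0]]
low [[461.0, 127.0, 14.0], [463.0, 129.0, 14.0], [466.0, 125.0, 15.0], [467.0, 129.0, 17.0], [452.0, 128.0, 19.0]]
[469.87186308 119.37931217   0.        ] 78.23630860084259
```

The tub rotated only about 29°, with its far edge lifted roughly 6 mm, because the pads hold it against turning. I'll set it back down and regrip low and closer to the near end, so gravity turns it throughout.

Call:
move_arm:
  moves:
    - [0,0,0.004,0]
    - [0,0,0.008,0]
    - [0.004,0,0.011,0]
    - [0.0085,0,0.0126,0]
    - [0.0166,0,0.0158,0]
    - [0.0246,0,0.0197,0]
    - [0.032,0,0.0244,0]
    - [0.0391,0,0.0296,0]
    - [0.0456,0,0.0344,0]
    - [0.0516,0,0.0374,0]
    - [0.0571,0,0.0389,0]
    - [0.0571,0,0.0389,0]
  squeeze: 3

```text
clock: 7.2
eef_pos: [379.0, 92.0, 39.2]
eef_rot: [3.142, -0.0, 3.13]
wrist_force: [0.8, 0.0, -2.0]
finger_gap: 77.9
finger_force: 3.0
```

Call:
move_arm:
  moves:
    - [0,0,0,0]
    - [0,0,0,0]
    - [0,0,0,0]
    - [0,0,0,0]
  jaw: 0.094

```text
clock: 7.6
eef_pos: [379.5, 92.0, 39.2]
eef_rot: [-3.142, -0.0, 3.13]
wrist_force: [0.1, 0.2, 0.2]
finger_gap: 93.9
finger_force: 0.0
```

```bash
cat >> h.py <<'E'
def side(ylo=120,yhi=142):
    c=cam('scene');P=pts(c)
    m=(cv2.inRange(cv2.cvtColor(c['frame'],cv2.COLOR_BGR2HSV),(105,150,30),(125,255,255))>0)&(P[...,0]>300)&(P[...,0]<700)&(P[...,1]>ylo)&(P[...,1]<yhi)
    m=cv2.morphologyEx(m.astype(np.uint8),cv2.MORPH_OPEN,np.ones((3,3),np.uint8))>0
    q=P[m]; r=cv2.minAreaRect(q[:,[0,2]].astype(np.float32)); print('side',len(q),r,cv2.boxPoints(r).round(0).tolist(),'y',np.median(q[:,1]))
    return c
def top(h=104,ymax=180):
    c=cam('top');P=pts(c);m=(cv2.inRange(cv2.cvtColor(c['frame'],cv2.COLOR_BGR2HSV),(100,120,60),(130,255,255))>0)&(abs(P[...,2]-h)<11)&(P[...,1]<ymax)&(P[...,1]>-250)&(P[...,0]<700)
    q=P[m]; print('top',len(q),cv2.minAreaRect(q[:,:2].astype(np.float32)),np.median(q[:,2]).round(1),q.min(0).round(0),q.max(0).round(0)); return c
E
python3 - <<'E'
from h import *
side();top();print(manip.read_state()['eef_pos'],manip.read_state()['wrist_force'])
E
```

```text
side 608 ((407.31353759765625, 53.85011672973633), (107.66973114013672, 103.22793579101562), 89.70807647705078) [[355.0, 0.0], [459.0, -0.0], [459.0, 107.0], [356.0, 108.0]] y 127.04770146678516
top 338 ((435.27410888671875, 91.83001708984375), (77.60025024414062, 40.07728958129883), 89.30665588378906) 103.5 [416.  53.  94.] [456. 131. 109.]
[379.4325932   91.98357411  39.23220522] [ 0.50403881  0.80981003 -0.64285718]
```

Call:
move_arm:
  moves:
    - [0.0105,0,0.01,0]
    - [0.0105,0,0.02,0]
    - [0.0105,0,0.026,0]
    - [0.0105,0,0.026,0]

```text
clock: 8.1
eef_pos: [368.8, 92.0, 12.5]
eef_rot: [-3.141, -0.001, 3.13]
wrist_force: [0.3, 0.6, -0.0]
finger_gap: 93.9
finger_force: 0.0
```

Call:
move_arm:
  moves:
    - [0,0,0,0]
    - [0,0,0,0]
    - [0,0,0,0]
    - [0,0,0,0]
  jaw: 0.07
  squeeze: 3

```text
clock: 8.5
eef_pos: [369.3, 92.1, 13.5]
eef_rot: [3.142, 0.001, 3.13]
wrist_force: [0.9, 0.4, 1.1]
finger_gap: 77.8
finger_force: 3.0
```

Call:
move_arm:
  moves:
    - [-0.003,0,-0.007,0]
    - [-0.0069,0,-0.014,0]
    - [-0.0115,0,-0.0208,0]
    - [-0.0163,0,-0.0272,0]
    - [-0.022,0,-0.0333,0]
    - [-0.0278,0,-0.0387,0]
    - [-0.0278,0,-0.0387,0]

```text
clock: 9.2
eef_pos: [397.9, 91.8, 52.8]
eef_rot: [3.141, 0.002, 3.13]
wrist_force: [-0.9, -0.4, 2.4]
finger_gap: 78.2
finger_force: 3.0
```

```bash
python3 - <<'E'
from h import *
side();print(manip.read_state()['eef_pos'],manip.read_state()['wrist_force'])
E
```

```text
side 575 ((419.5850830078125, 71.67308807373047), (108.13816833496094, 106.09159851074219), 65.49340057373047) [[349.0, 44.0], [445.0, 0.0], [490.0, 99.0], [394.0, 143.0]] y 126.78386769886765
[397.25308013  91.80580056  52.34483394] [-1.2433444  -0.32740276  2.49734772]
```

Call:
move_arm:
  moves:
    - [-0.0065,0,-0.005,0]
    - [-0.0134,0,-0.0094,0]
    - [-0.0206,0,-0.0132,0]
    - [-0.0281,0,-0.0163,0]
    - [-0.0359,0,-0.0187,0]
    - [-0.0439,0,-0.0205,0]
    - [-0.0439,0,-0.0205,0]

```text
clock: 9.95
eef_pos: [441.6, 91.2, 72.6]
eef_rot: [3.142, 0.001, 3.13]
wrist_force: [-0.2, 0.8, -2.5]
finger_gap: 77.9
finger_force: 3.0
```

```bash
python3 - <<'E'
from h import *
side();print(manip.read_state()['eef_pos'],manip.read_state()['wrist_force'])
E
```

```text
side 590 ((435.13916015625, 76.32778930664062), (101.95348358154297, 106.298828125), 25.772798538208008) [[366.0, 102.0], [412.0, 6.0], [504.0, 51.0], [458.0, 146.0]] y 126.97574119019089
[440.87693826  91.23156525  72.29062935] [-0.08902844 -0.1180055  -3.55178276]
```

```bash
python3 - <<'E'
from h import *
c=cam('scene');a=cv2.resize(c['frame'][190:290,270:390],None,fx=4,fy=4)
c=cam('wrist');b=cv2.resize(c['frame'],(320,200)); d=cam('top')['frame'][170:270,240:400]; d=cv2.resize(d,(320,200))
cv2.imwrite('pics/s4.png',np.hstack([a,np.vstack([b,d])]))
E
```

```text
(no output)
```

View pics/s4.png

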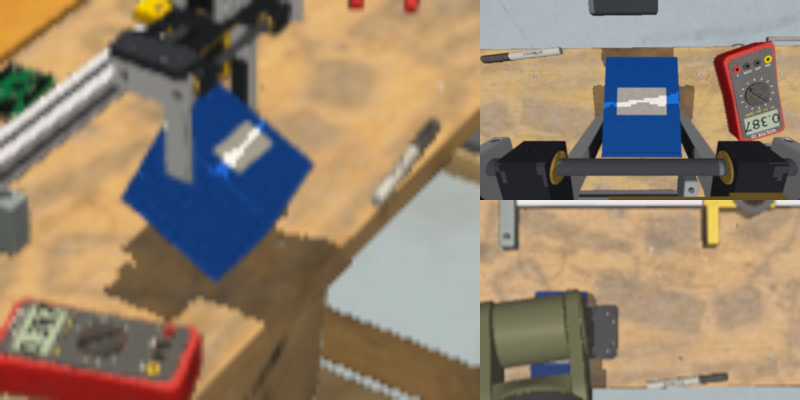

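The scene crop shows the tub balanced on one edge at about 64°, with its lowest corner at (215,278). The fingers are now just forward of its centre because the tub slid back in the pads. Its centre of mass is past the edge, so lowering will complete the first quarter turn.

Call:
move_arm:
  moves:
    - [0,0,0.004,0]
    - [0,0,0.008,0]
    - [-0.003,0,0.011,0]
    - [-0.008,0,0.014,0]
    - [-0.013,0,0.017,0]
    - [-0.018,0,0.02,0]
    - [-0.023,0,0.023,0]
    - [-0.028,0,0.026,0]
    - [-0.032,0,0.029,0]
    - [-0.034,0,0.032,0]
    - [-0.034,0,0.032,0]

```text
clock: 11.25
eef_pos: [474.3, 90.8, 39.8]
eef_rot: [-3.141, -0.001, 3.13]
wrist_force: [-0.4, 0.5, -2.6]
finger_gap: 77.9
finger_force: 3.0
```

```bash
python3 - <<'E'
from h import *
side();top(100);print(manip.read_state()['eef_pos'],manip.read_state()['wrist_force'])
E
```

```text
side 570 ((460.1702575683594, 53.3912239074707), (105.35552978515625, 109.80260467529297), 0.927539587020874) [[407.0, 107.0], [408.0, -2.0], [514.0, -1.0], [512.0, 109.0]] y 126.61797901095383
top 25 ((435.3610534667969, 100.40641784667969), (55.1090087890625, 5.736377239227295), 89.3113021850586) 100.2 [433.  73.  94.] [439. 128. 103.]
[473.99183457  90.81462295  40.02340037] [ 0.54783292  0.1330817  -3.23840773]
```

Call:
move_arm:
  moves:
    - [0,0,0,0]
    - [0,0,0,0]
    - [0,0,0,0]
    - [0,0,0,0]
    - [0.02,0,0,0]
    - [0.04,0,0,0]
    - [0.053,0,0.01,0]
    - [0.053,0,0.02,0]
    - [0.053,0,0.027,0]
    - [0.053,0,0.027,0]
  jaw: 0.094

```text
clock: 12.35
eef_pos: [421.7, 91.4, 12.6]
eef_rot: [-3.141, -0.001, 3.13]
wrist_force: [0.9, 1.1, -0.3]
finger_gap: 94.0
finger_force: 0.0
```

Call:
move_arm:
  moves:
    - [0,0,0,0]
    - [0,0,0,0]
    - [0,0,0,0]
    - [0,0,0,0]
  jaw: 0.07

```text
clock: 12.75
eef_pos: [421.9, 91.5, 13.7]
eef_rot: [3.142, 0.001, 3.13]
wrist_force: [0.7, 0.1, 0.2]
finger_gap: 78.1
finger_force: 3.0
```

```bash
python3 - <<'E'
from h import *
side();top(100);print(manip.read_state()['eef_pos'],manip.read_state()['wrist_force'],manip.read_state()['finger_gap'])
E
```

```text
side 487 ((460.0330810546875, 51.107147216796875), (105.87108612060547, 106.57762908935547), 0.17049719393253326) [[407.0, 104.0], [407.0, -2.0], [513.0, -2.0], [513.0, 105.0]] y 126.6793711113271
top 328 ((487.6058349609375, 90.54582977294922), (75.8243637084961, 40.600154876708984), 89.99331665039062) 99.1 [467.  53.  90.] [508. 128. 105.]
[421.92950331  91.5105945   13.65818961] [ 0.92369439 -0.82763863 -0.31793993] 78.00483974823871
```

Call:
move_arm:
  moves:
    - [-0.003,0,-0.007,0]
    - [-0.007,0,-0.0145,0]
    - [-0.0115,0,-0.0215,0]
    - [-0.0165,0,-0.0282,0]
    - [-0.0222,0,-0.0345,0]
    - [-0.0283,0,-0.0405,0]
    - [-0.0283,0,-0.0405,0]

```text
clock: 13.55
eef_pos: [451.1, 91.2, 54.9]
eef_rot: [3.141, 0.002, 3.13]
wrist_force: [-1.2, 0.0, 4.0]
finger_gap: 78.2
finger_force: 3.0
```

```bash
python3 - <<'E'
from h import *
side();print(manip.read_state()['eef_pos'],manip.read_state()['wrist_force'])
E
```

```text
side 534 ((472.92437744140625, 71.27581787109375), (102.01548767089844, 111.44126892089844), 59.99578094482422) [[399.0, 55.0], [496.0, -1.0], [547.0, 88.0], [450.0, 143.0]] y 126.42564501818777
[450.51458234  91.19337951  54.44212601] [-1.75248341  0.3191885   3.66121858]
```

Call:
move_arm:
  moves:
    - [-0.0067,0,-0.0045,0]
    - [-0.0138,0,-0.0085,0]
    - [-0.0213,0,-0.0118,0]
    - [-0.0291,0,-0.014,0]
    - [-0.0371,0,-0.0155,0]
    - [-0.0454,0,-0.016,0]
    - [-0.0454,0,-0.016,0]

```text
clock: 14.3
eef_pos: [496.2, 90.6, 69.8]
eef_rot: [-3.142, 0.0, 3.13]
wrist_force: [0.6, -0.5, -3.1]
finger_gap: 78.3
finger_force: 3.0
```

```bash
python3 - <<'E'
from h import *
side();print(manip.read_state()['eef_pos'],manip.read_state()['wrist_force'])
E
```

```text
side 530 ((497.6598205566406, 72.6478271484375), (96.47422790527344, 110.25774383544922), 35.91252136230469) [[426.0, 89.0], [491.0, -0.0], [569.0, 56.0], [504.0, 146.0]] y 126.37268764381986
[495.49266778  90.57827715  69.64779931] [-0.87408048  0.06357963 -3.1135706 ]
```

Call:
move_arm:
  moves:
    - [-0.006,0,0.002,0]
    - [-0.012,0,0.004,0]
    - [-0.018,0,0.006,0]
    - [-0.024,0,0.008,0]
    - [-0.03,0,0.0105,0]
    - [-0.036,0,0.0135,0]
    - [-0.0415,0,0.0165,0]
    - [-0.0465,0,0.02,0]
    - [-0.051,0,0.0235,0]
    - [-0.053,0,0.026,0]
    - [-0.053,0,0.026,0]

```text
clock: 15.45
eef_pos: [548.2, 90.0, 43.4]
eef_rot: [-3.142, -0.001, 3.13]
wrist_force: [0.2, 0.7, -2.8]
finger_gap: 77.8
finger_force: 3.0
```

```bash
python3 - <<'E'
from h import *
side();print(manip.read_state()['eef_pos'],manip.read_state()['wrist_force'])
E
```

```text
side 546 ((532.8984985351562, 56.510841369628906), (103.07374572753906, 109.8851318359375), 4.131869316101074) [[478.0, 108.0], [485.0, -2.0], [588.0, 5.0], [580.0, 115.0]] y 125.81763487349463
[547.71246613  89.99505207  43.31937603] [-0.36409233 -0.11961279 -2.59390786]
```

Call:
move_arm:
  moves:
    - [0,0,0.003,0]
    - [0,0,0.006,0]
    - [0,0,0.006,0]

```text
clock: 15.8
eef_pos: [548.1, 90.0, 37.7]
eef_rot: [-3.142, -0.0, 3.13]
wrist_force: [2.8, -1.3, 2.1]
finger_gap: 78.0
finger_force: 3.0
```

Call:
move_arm:
  moves:
    - [0,0,0,0]
    - [0,0,0,0]
    - [0.005,0,0,0]
    - [0.01,0,0,0]
    - [0.01,0,0,0]
  jaw: 0.094

```text
clock: 16.3
eef_pos: [537.6, 90.2, 37.9]
eef_rot: [-3.142, -0.001, 3.13]
wrist_force: [0.6, -0.4, 0.6]
finger_gap: 93.9
finger_force: 0.0
```

Call:
move_arm:
  moves:
    - [0,0,0,0]
    - [0,0,0,0]
    - [0,0,0,0]
    - [0,0,0,0]
  jaw: 0.07
  squeeze: 8

```text
clock: 16.7
eef_pos: [538.4, 90.1, 38.0]
eef_rot: [-3.142, 0.0, 3.13]
wrist_force: [-0.3, 0.1, 1.9]
finger_gap: 78.4
finger_force: 8.0
```

```bash
python3 - <<'E'
from h import *
side();top(104);print(manip.read_state()['eef_pos'],manip.read_state()['wrist_force'],manip.read_state()['finger_gap'])
E
```

```text
return _methods._mean(a, axis=axis, dtype=dtype,
  ret = ret.dtype.type(ret / rcount)
Traceback (most recent call last):
  File "h.py", line 26, in top
    q=P[m]; print('top',len(q),cv2.minAreaRect(q[:,:2].astype(np.float32)),np.median(q[:,2]).round(1),q.min(0).round(0),q.max(0).round(0)); return c
                                                                                                      ~~~~~^^^
ValueError: zero-size array to reduction operation minimum which has no identity
```

Call:
move_arm:
  moves:
    - [-0.01,0,0,0]
    - [-0.022,0,0,0]
    - [-0.034,0,0,0]
    - [-0.043,0,0,0]
    - [-0.048,0,0,0]
    - [-0.051,0,0,0]
    - [-0.053,0,0,0]
    - [-0.055,0,0,0]
    - [-0.055,0,0,0]

```text
clock: 17.7
eef_pos: [593.3, 89.5, 37.7]
eef_rot: [-3.142, -0.0, 3.13]
wrist_force: [-0.4, 0.6, -0.6]
finger_gap: 78.0
finger_force: 8.0
```

Call:
move_arm:
  moves:
    - [-0.001,0,0,0]
    - [-0.002,0,0,0]
    - [-0.003,0,0,0]
    - [-0.003,0,0,0]

```text
clock: 18.1
eef_pos: [596.5, 89.4, 37.8]
eef_rot: [-3.142, 0.0, 3.13]
wrist_force: [0.3, -0.2, -3.0]
finger_gap: 77.7
finger_force: 8.0
```

```bash
python3 - <<'E'
from h import *
side();print(manip.read_state()['eef_pos'],manip.read_state()['wrist_force'],manip.read_state()['finger_gap'])
E
```

```text
side 491 ((564.6775512695312, 70.30020141601562), (105.71965026855469, 104.10486602783203), 66.06044006347656) [[496.0, 43.0], [591.0, 1.0], [634.0, 97.0], [539.0, 140.0]] y 125.44930097616952
[596.42034305  89.39882156  37.85604098] [ 0.441674    0.69494678 -2.15498811] 77.85129796193348
```

```bash
python3 - <<'E'
from h import *
c=cam('scene');a=cv2.resize(c['frame'][160:280,220:360],None,fx=4,fy=4)
b=cv2.resize(cam('wrist')['frame'],(240,150)); b=cv2.copyMakeBorder(b,0,330,0,0,0)
cv2.imwrite('pics/s5.png',np.hstack([a,b]))
E
```

```text
(no output)
```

View pics/s5.png

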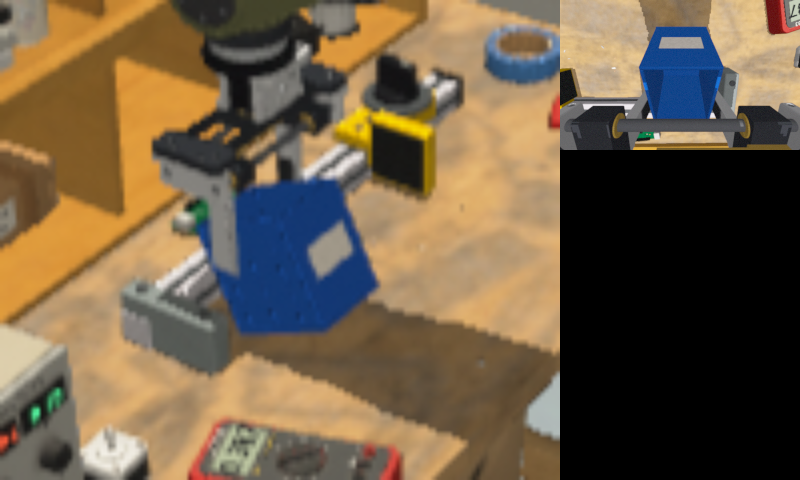

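The crop shows the tub tipped forward by about 24° with its mouth leaning toward the rail: gripping near mid-height made it pivot instead of slide. I'll rock it back flat, then push it low from the near side with shut fingers.

Call:
move_arm:
  moves:
    - [0.004,0,0,0]
    - [0.008,0,0,0]
    - [0.012,0,0.001,0]
    - [0.016,0,0.002,0]
    - [0.02,0,0.003,0]
    - [0.024,0,0.004,0]
    - [0.028,0,0.004,0]
    - [0.028,0,0.004,0]
  squeeze: 3

```text
clock: 19.05
eef_pos: [567.7, 89.8, 33.6]
eef_rot: [-3.142, -0.001, 3.13]
wrist_force: [0.1, -0.2, -1.8]
finger_gap: 77.7
finger_force: 3.0
```

```bash
python3 - <<'E'
from h import *
side();print(manip.read_state()['eef_pos'],manip.read_state()['wrist_force'],manip.read_state()['finger_gap'])
E
```

```text
side 513 ((545.9427490234375, 53.91094207763672), (111.46772003173828, 103.48352813720703), 88.30254364013672) [[493.0, -0.0], [596.0, -3.0], [599.0, 108.0], [496.0, 111.0]] y 125.50496433427861
[568.02759665  89.78727039  33.70889829] [-0.29414771  0.21010934 -3.78559109] 77.9429822939286
```

Call:
move_arm:
  moves:
    - [0,0,0,0]
    - [0,0,0,0]
    - [0,0,0,0]
    - [0.02,0,0,0]
    - [0.05,0,0,0]
    - [0.08,0,0,0]
    - [0.105,0,0,0]
    - [0.105,0,0,0]
  jaw: 0.094

```text
clock: 19.9
eef_pos: [461.3, 91.1, 34.0]
eef_rot: [-3.142, -0.001, 3.13]
wrist_force: [-0.9, 0.5, 0.3]
finger_gap: 93.9
finger_force: 0.0
```

Call:
move_arm:
  moves:
    - [0,0,0.006,0]
    - [0,0,0.012,0]
    - [0,0,0.018,0]
    - [0,0,0.018,0]
    - [0,0,0.018,0]
    - [0,0,0.018,0]
    - [0,0,0.018,0]
    - [0,0,0.018,0]
  jaw: 0.0
  squeeze: 10

```text
clock: 20.7
eef_pos: [463.4, 91.0, 16.1]
eef_rot: [3.142, 0.0, 3.13]
wrist_force: [1.0, -1.0, -0.5]
finger_gap: 33.3
finger_force: 0.0
```

```bash
python3 - <<'E'
from h import *
side();c=cam('top');P=pts(c);m=(cv2.inRange(cv2.cvtColor(c['frame'],cv2.COLOR_BGR2HSV),(100,100,30),(130,255,255))>0)&(abs(P[...,2]-104)<9)&(P[...,1]<180)&(P[...,1]>-100)
print(P[m].min(0),P[m].max(0),cv2.minAreaRect(P[m][:,:2].astype(np.float32)));print(manip.read_state()['eef_pos'],manip.read_state()['finger_gap'])
E
```

```text
side 604 ((547.1583251953125, 53.1020622253418), (104.92559051513672, 110.50181579589844), 1.2095110416412354) [[494.0, 107.0], [496.0, -3.0], [601.0, -1.0], [598.0, 109.0]] y 125.82862988913018
[519.38672006  51.51505601  95.04214429] [598.86286609 127.91998353 107.81013874] ((559.1898803710938, 89.67218780517578), (79.47146606445312, 76.40669250488281), 0.10197719186544418)
[463.40670047  91.02136527  16.0721503 ] 25.474879599341303
```

Call:
move_arm:
  moves:
    - [-0.008,0,0,0]
    - [-0.015,0,0,0]
    - [-0.02,0,0,0]
    - [-0.025,0,0,0]
    - [-0.03,0,0,0]
    - [-0.035,0,0,0]
    - [-0.04,0,0,0]
    - [-0.045,0,0,0]
    - [-0.05,0,0,0]
    - [-0.055,0,0,0]
    - [-0.06,0,0,0]
    - [-0.06,0,0,0]
  jaw: 0.03

```text
clock: 22.0
eef_pos: [524.0, 90.3, 16.0]
eef_rot: [3.142, 0.001, 3.13]
wrist_force: [0.1, -0.4, 0.7]
finger_gap: 30.0
finger_force: 0.0
```

```bash
python3 - <<'E'
from h import *
side();print(manip.read_state()['eef_pos'],manip.read_state()['wrist_force'],manip.read_state()['finger_gap'])
E
```

```text
side 530 ((583.8046875, 51.84171676635742), (103.87014770507812, 106.83540344238281), 4.1204118728637695) [[528.0, 101.0], [536.0, -5.0], [639.0, 2.0], [632.0, 109.0]] y 125.40288685913083
[523.69108389  90.28317202  15.9399079 ] [-0.2317707   0.5601898  -0.03738273] 29.82292961703816
```

Call:
move_arm:
  moves:
    - [-0.001,0,0,0]
    - [-0.002,0,0,0]
    - [-0.003,0,0,0]
    - [-0.004,0,0,0]
    - [-0.005,0,0,0]
    - [-0.006,0,0,0]
    - [-0.006,0,0,0]

```text
clock: 22.75
eef_pos: [529.5, 90.2, 16.0]
eef_rot: [3.142, 0.0, 3.13]
wrist_force: [-0.3, 0.2, 0.3]
finger_gap: 29.9
finger_force: 0.4
```

Call:
move_arm:
  moves:
    - [-0.001,0,0,0]
    - [-0.002,0,0,0]
    - [-0.002,0,0,0]

```text
clock: 23.05
eef_pos: [529.7, 90.0, 16.0]
eef_rot: [-3.141, -0.004, 3.13]
wrist_force: [-16.5, -2.3, 12.9]
finger_gap: 30.0
finger_force: 8.7
```

Call:
move_arm:
  moves:
    - [-0.001,0,0,0]
    - [-0.002,0,0,0]
    - [-0.002,0,0,0]

```text
clock: 23.35
eef_pos: [529.5, 89.9, 16.1]
eef_rot: [-3.141, -0.009, 3.13]
wrist_force: [-37.8, -4.3, 28.3]
finger_gap: 30.3
finger_force: 19.1
```

```bash
python3 - <<'E'
from h import *
side();c=cam('top');P=pts(c);m=(cv2.inRange(cv2.cvtColor(c['frame'],cv2.COLOR_BGR2HSV),(100,100,30),(130,255,255))>0)&(abs(P[...,2]-104)<9)&(P[...,1]<180)&(P[...,1]>-100)
print(P[m].min(0),P[m].max(0),cv2.minAreaRect(P[m][:,:2].astype(np.float32)));print(manip.read_state()['eef_pos'],manip.read_state()['wrist_force'])
E
```

```text
side 485 ((587.0620727539062, 52.76968002319336), (104.64586639404297, 103.37433624267578), 3.5635132789611816) [[532.0, 101.0], [538.0, -2.0], [642.0, 4.0], [636.0, 108.0]] y 125.31340337775168
[600.71421493  51.25645445  95.99944321] [640.42365855 127.57044203 108.39291214] ((620.8588256835938, 89.48017120361328), (39.692665100097656, 76.34341430664062), 0.455212265253067)
[529.50894643  89.93480696  16.13716569] [-37.20920713  -4.56299003  28.05907995]
```

Contact with the rail is solid. I'll back off, check the seating and move behind the carriage arm.

Call:
move_arm:
  moves:
    - [0.006,0,0,0]
    - [0.02,0,0,0]
    - [0.04,0,-0.02,0]
    - [0.04,0,-0.06,0]
    - [0.04,0,-0.1,0]
    - [0.04,0,-0.13,0]
    - [0.04,0,-0.13,0]
  jaw: 0.0

```text
clock: 24.15
eef_pos: [495.3, 90.9, 150.1]
eef_rot: [3.141, 0.007, 3.13]
wrist_force: [-0.9, 0.4, -1.1]
finger_gap: 0.6
finger_force: 0.0
```

```bash
python3 - <<'E'
from h import *
side();c=cam('top');P=pts(c);m=(cv2.inRange(cv2.cvtColor(c['frame'],cv2.COLOR_BGR2HSV),(100,100,30),(130,255,255))>0)&(abs(P[...,2]-104)<9)&(P[...,1]<180)&(P[...,1]>-100)
print(P[m].min(0),P[m].max(0),cv2.minAreaRect(P[m][:,:2].astype(np.float32)))
m=(P[...,2]>60)&(P[...,2]<80)&(abs(P[...,0]-603)<40)&(abs(P[...,1]+135)<30);print('arm',P[m].min(0),P[m].max(0))
print(to(612,-172,146,np.pi-.012),to(612,-172,35,np.pi-.012),manip.read_state()['eef_pos'])
E
```

```text
side 555 ((586.910400390625, 53.81938934326172), (107.01435852050781, 100.133056640625), 88.14201354980469) [[535.0, 2.0], [635.0, -1.0], [639.0, 106.0], [539.0, 109.0]] y 124.84556785936525
[541.49778648  51.23075011  95.35047205] [640.02158468 127.93542403 111.74146737] ((590.89013671875, 89.80899047851562), (76.76199340820312, 98.02667999267578), 89.43049621582031)
arm [ 572.60815874 -145.72048946   61.05630315] [ 634.1491218  -126.46019377   74.91593915]
[-0.1216, -0.2612, 0.0, np.float64(0.0)] [-0.1215, -0.2613, 0.111, np.float64(0.0)] [493.49570654  90.66509372 145.93440126]
```

Call:
move_arm:
  moves:
    - [-0.01,-0.04,0,0]
    - [-0.03,-0.08,0,0]
    - [-0.05,-0.12,0,0]
    - [-0.07,-0.16,0,0]
    - [-0.09,-0.2,0,0]
    - [-0.11,-0.235,0,0]
    - [-0.121,-0.261,0,0]
    - [-0.121,-0.261,0.025,0]
    - [-0.121,-0.261,0.05,0]
    - [-0.121,-0.261,0.08,0]
    - [-0.121,-0.261,0.108,0]
    - [-0.121,-0.261,0.108,0]

```text
clock: 25.45
eef_pos: [608.4, -170.9, 32.4]
eef_rot: [3.139, -0.008, 3.13]
wrist_force: [0.9, -0.0, -0.5]
finger_gap: 0.6
finger_force: 0.0
```

Call:
move_arm:
  moves:
    - [0,0.006,0,0]
    - [0,0.016,0,0]
    - [0,0.032,0,0]
    - [0,0.048,0,0]
    - [0,0.064,0,0]
    - [0,0.08,0,0]
    - [0,0.1,0,0]
    - [0,0.12,0,0]
    - [0,0.135,0,0]
    - [0,0.145,0,0]
    - [0,0.15,0,0]
    - [0,0.15,0,0]

```text
clock: 26.65
eef_pos: [613.3, -19.6, 38.9]
eef_rot: [3.141, 0.001, 3.131]
wrist_force: [-0.6, -0.1, 1.7]
finger_gap: 0.7
finger_force: 0.7
```

```bash
cat >> h.py <<'E'
def carr():
    c=cam('top');P=pts(c);H=cv2.cvtColor(c['frame'],cv2.COLOR_BGR2HSV)
    m=(cv2.inRange(H,(18,130,100),(34,255,255))>0)&(P[...,2]>25)&(P[...,2]<85)&(abs(P[...,0]-610)<60)&(abs(P[...,1])<250); q=P[m]
    print('car',len(q),q.min(0).round(0),q.max(0).round(0))
    m=(cv2.inRange(H,(100,100,30),(130,255,255))>0)&(abs(P[...,2]-104)<9)&(P[...,1]<180)&(P[...,1]>-100)
    print('tub',P[m].min(0).round(0),P[m].max(0).round(0),cv2.minAreaRect(P[m][:,:2].astype(np.float32)))
    k=(P[...,2]>78)&(P[...,2]<97)&(abs(P[...,0]-654)<35)&(cv2.inRange(H,(0,0,0),(180,255,110))>0); q=P[k]
    if len(q)>5: print('knob',len(q),cv2.minAreaRect(q[:,:2].astype(np.float32)))
    s=manip.read_state(); print(s['clock'],s['eef_pos'],s['wrist_force'])
    return c
E
python3 - <<'E'
from h import *
carr()
E
```

```text
Traceback (most recent call last):
  File "h.py", line 30, in carr
    print('car',len(q),q.min(0).round(0),q.max(0).round(0))
                       ~~~~~^^^
ValueError: zero-size array to reduction operation minimum which has no identity
```

```bash
cat >> h.py <<'E'
def carr2():
    c=cam('scene');P=pts(c);H=cv2.cvtColor(c['frame'],cv2.COLOR_BGR2HSV)
    m=(cv2.inRange(H,(18,130,80),(34,255,255))>0)&(P[...,2]>30)&(P[...,2]<80)&(abs(P[...,0]-610)<60)&(abs(P[...,1])<250); q=P[m]
    print('yellow y',len(q),np.percentile(q[:,1],[2,50,90,98]).round(1) if len(q) else '')
    m=(cv2.inRange(H,(105,150,30),(125,255,255))>0)&(P[...,0]>500)&(P[...,0]<660)&(P[...,1]>30)&(P[...,1]<190)&(P[...,2]>10)
    q=P[m]; print('tub',len(q),q.min(0).round(0),q.max(0).round(0))
    s=manip.read_state(); print(s['clock'],s['eef_pos'],s['wrist_force']); return c
E
python3 - <<'E'
from h import *
carr2()
E
```

```text
yellow y 104 [-94.5  -6.5   1.3   3.6]
tub 1086 [532.  41.  10.] [641. 133. 110.]
26.75 [612.99903247 -20.37878414  38.29156306] [0.88498785 0.05770941 0.47758587]
```

Call:
move_arm:
  moves:
    - [0,0.012,0,0]
    - [0,0.024,0,0]
    - [0,0.032,0,0]
    - [0,0.037,0,0]
    - [0,0.041,0,0]
    - [0,0.045,0,0]
    - [0,0.049,0,0]
    - [0,0.053,0,0]
    - [0,0.057,0,0]
    - [0,0.061,0,0]
    - [0,0.064,0,0]
    - [0,0.064,0,0]

```text
clock: 27.95
eef_pos: [613.7, 42.6, 38.0]
eef_rot: [3.141, -0.0, 3.13]
wrist_force: [-3.0, -1.5, 4.3]
finger_gap: 0.5
finger_force: 2.2
```

```bash
python3 - <<'E'
from h import *
carr2()
E
```

```text
yellow y 9 [-41.3 -27.7 -22.7 -21.8]
tub 1037 [534.  65.  10.] [642. 152. 109.]
28.0 [613.66763331  42.50793239  37.94708403] [-2.51988969 -2.03941809  3.83575436]
```

Call:
move_arm:
  moves:
    - [0,0.003,0,0]
    - [0,0.006,0,0]
    - [0,0.008,0,0]
    - [0,0.009,0,0]
    - [0,0.01,0,0]
    - [0,0.01,0,0]

```text
clock: 28.6
eef_pos: [613.8, 52.2, 37.9]
eef_rot: [-3.141, -0.0, 3.13]
wrist_force: [-3.9, -2.3, 4.0]
finger_gap: 0.5
finger_force: 2.8
```

Call:
move_arm:
  moves:
    - [0,0.001,0,0]
    - [0,0.002,0,0]
    - [0,0.003,0,0]
    - [0,0.003,0,0]

```text
clock: 29.0
eef_pos: [613.8, 55.2, 38.0]
eef_rot: [-3.141, -0.0, 3.13]
wrist_force: [-2.2, -2.5, 5.4]
finger_gap: 0.2
finger_force: 2.9
```

```bash
python3 - <<'E'
from h import *
carr2()
E
```

```text
yellow y 7 [-26.5 -20.9 -17.7 -17.3]
tub 1002 [534.  77.  10.] [642. 165. 109.]
29.05 [613.79660356  55.20425003  37.93052836] [-3.70244261 -3.04959549  5.67554036]
```

Call:
move_arm:
  moves:
    - [0,0.001,0,0]
    - [0,0.002,0,0]
    - [0,0.002,0,0]

```text
clock: 29.35
eef_pos: [613.8, 56.5, 38.0]
eef_rot: [-3.14, -0.0, 3.129]
wrist_force: [-3.2, -7.1, 6.0]
finger_gap: 0.5
finger_force: 4.7
```

Call:
move_arm:
  moves:
    - [0,0.001,0,0]
    - [0,0.002,0,0]
    - [0,0.002,0,0]

```text
clock: 29.65
eef_pos: [613.8, 56.7, 38.0]
eef_rot: [-3.138, -0.001, 3.129]
wrist_force: [-4.0, -17.9, 6.0]
finger_gap: 0.4
finger_force: 8.8
```

The push force jumped to 18 N, so the tub is seated. Back off, rise and check.

Call:
move_arm:
  moves:
    - [0,-0.004,0,0]
    - [0.005,-0.012,0,0]
    - [0.02,-0.012,0,0]
    - [0.05,-0.012,-0.02,0]
    - [0.07,-0.012,-0.06,0]
    - [0.12,-0.05,-0.1,0]
    - [0.16,-0.09,-0.11,0]
    - [0.16,-0.09,-0.11,0]

```text
clock: 30.45
eef_pos: [451.0, -29.8, 148.9]
eef_rot: [3.141, 0.001, 3.13]
wrist_force: [1.6, -1.0, -0.3]
finger_gap: 0.5
finger_force: 0.0
```

```bash
python3 - <<'E'
from h import *
carr2();c=carr();a=cv2.resize(c['frame'][135:235,230:400],None,fx=4,fy=4);cv2.imwrite('pics/t6.png',a)
E
```

```text
yellow y 8 [-26.6 -17.4 -11.5  -9.6]
tub 1006 [532.  79.  10.] [641. 167. 110.]
30.5 [449.71541145 -31.45839886 149.76731486] [ 1.05614574 -0.40463629  2.34761557]
car 310 [574. -25.  26.] [670.  83.  75.]
tub [540.  86.  95.] [640. 164. 108.] ((590.2427978515625, 124.51539611816406), (99.09796905517578, 77.49610137939453), 0.5475330352783203)
knob 347 ((653.8160400390625, -305.86773681640625), (69.35945892333984, 1364.9261474609375), 0.04368051141500473)
30.55 [451.46688497 -30.34506941 149.154539  ] [ 0.79940998  0.61821521 -0.45370879]
```

View pics/t6.png

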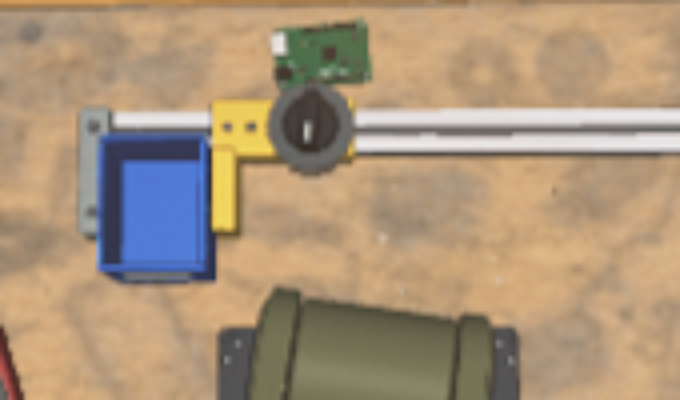

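The top crop shows the tub mouth-up in the corner, with its end against the rail, the end stop on its left and the yellow arm on its right at (225,190). The knob is still open at (312,128). The gripper body would hit the shelf lip (x about 737) if it gripped the bar and turned 80°. So I'll push the bar's near end round with the shut fingertips; that force only goes toward the tub and the rail.

```bash
python3 - <<'E'
from h import *
for i in range(3): print(to(630,-14,120,np.pi-.012),to(630,-14,66,np.pi-.012),manip.read_state()['eef_pos']); cam('wrist')
c=cam('top');P=pts(c);k=(P[...,2]>82)&(P[...,2]<97)&(abs(P[...,0]-654)<30)&(abs(P[...,1]-9)<30);q=P[k];print(len(q),cv2.minAreaRect(q[:,:2].astype(np.float32)),np.median(q,0))
k=(P[...,2]>52)&(P[...,2]<97)&(abs(P[...,0]-654)<45)&(abs(P[...,1]-9)<45);print(cv2.minEnclosingCircle(P[k][:,:2].astype(np.float32)))
E
```

```text
[-0.1782, 0.0188, 0.0296, np.float64(-0.002)] [-0.1781, 0.0188, 0.0836, np.float64(-0.002)] [451.46688497 -30.34506941 149.154539  ]
[-0.1773, 0.0179, 0.0288, np.float64(-0.002)] [-0.1772, 0.0179, 0.0828, np.float64(-0.002)] [452.46199134 -29.47363853 148.53084953]
[-0.1768, 0.0171, 0.0282, np.float64(-0.001)] [-0.1768, 0.0171, 0.0822, np.float64(-0.001)] [452.94873078 -28.88660913 148.02680587]
67 ((654.6119995117188, 8.818270683288574), (13.572172164916992, 39.98976135253906), 82.88568878173828) [655.87260378   7.76828962  89.12548262]
((655.1552734375, 8.90335750579834), 33.17649841308594)
```

Call:
move_arm:
  moves:
    - [-0.04,0.004,0,0]
    - [-0.08,0.008,0,0]
    - [-0.12,0.012,0,0]
    - [-0.15,0.016,0.02,0]
    - [-0.17,0.017,0.03,0]
    - [-0.1768,0.017,0.05,0]
    - [-0.1768,0.017,0.07,0]
    - [-0.1768,0.017,0.082,0]
    - [-0.1768,0.017,0.082,0]
    - [-0.1768,0.017,0.082,0]

```text
clock: 31.75
eef_pos: [630.1, -13.6, 66.3]
eef_rot: [3.142, 0.0, 3.13]
wrist_force: [0.4, 0.5, 0.3]
finger_gap: 0.6
finger_force: 0.0
```

```bash
python3 - <<'E'
from h import *
print(to(630.5,-6.2,66,np.pi-.012),manip.read_state()['eef_pos'],manip.read_state()['wrist_force'])
E
```

```text
[-0.0003, 0.0074, 0.0003, np.float64(0.001)] [630.12986228 -13.62304916  66.27914939] [0.43708872 0.51996313 0.26946609]
```

Call:
move_arm:
  moves:
    - [0,0.004,0,0]
    - [0,0.0074,0,0]
    - [0.0004,0.009,0,0]
    - [0.0007,0.0103,0,0]
    - [0.001,0.012,0,0]
    - [0.0012,0.0134,0,0]
    - [0.0012,0.0134,0,0]

```text
clock: 32.45
eef_pos: [628.8, -0.4, 66.0]
eef_rot: [-3.142, -0.0, 3.13]
wrist_force: [-0.6, 0.9, 0.2]
finger_gap: 0.4
finger_force: 0.0
```

Call:
move_arm:
  moves:
    - [0,0.0015,0,0]
    - [0,0.0031,0,0]
    - [-0.0004,0.0046,0,0]
    - [-0.0008,0.0061,0,0]
    - [-0.0008,0.0061,0,0]

```text
clock: 32.95
eef_pos: [629.8, 5.7, 65.9]
eef_rot: [-3.142, -0.0, 3.13]
wrist_force: [-0.6, -0.4, 0.1]
finger_gap: 0.2
finger_force: 0.0
```

```bash
python3 - <<'E'
from h import *
print(manip.read_state()['eef_pos'],manip.read_state()['wrist_force'])
c=cam('scene');a=cv2.resize(c['frame'][150:270,220:360],None,fx=4,fy=4);b=cv2.resize(cam('wrist')['frame'],(240,150)); b=cv2.copyMakeBorder(b,0,330,0,0,0)
cv2.imwrite('pics/s7.png',np.hstack([a,b]))
E
```

```text
[629.758167     5.73023975  65.93221239] [-0.55652806 -0.41217472  0.12334633]
```

View pics/s7.png

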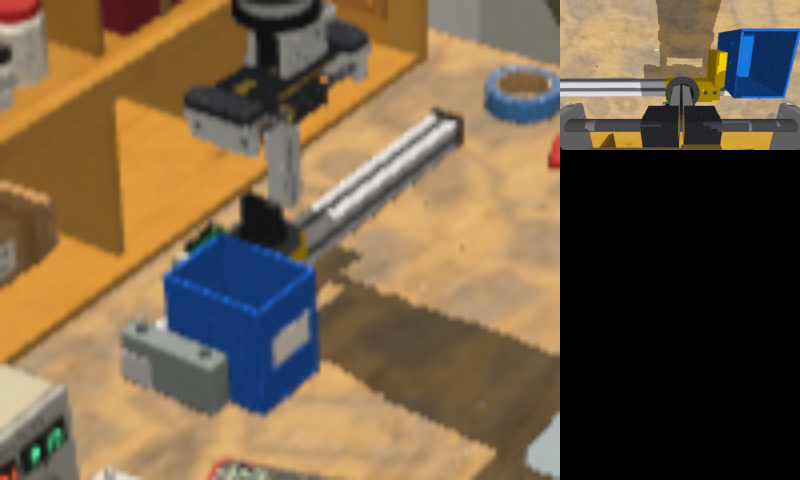

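The scene crop shows the shut fingertips at (285,200), just in front of the knob bar at (262,215), and the tub well seated. Hardly any force was felt, so I'll measure the bar's angle.

```bash
cat >> h.py <<'E'
def knob():
    for n in('wrist','scene'):
        c=cam(n);P=pts(c);g=c['frame'].max(-1)
        k=(P[...,2]>70)&(P[...,2]<97)&(np.hypot(P[...,0]-655,P[...,1]-9)<27)&(g<110);q=P[k]
        if len(q)>8:
            t=q[q[:,2]>84] if (q[:,2]>84).sum()>8 else q
            print(n,len(q),len(t),'c',t.mean(0).round(1),cv2.minAreaRect(t[:,:2].astype(np.float32)))
E
python3 - <<'E'
from h import *
knob()
E
```

```text
wrist 26 26 c [669.5   5.4  90.4] ((669.8601684570312, 5.391382217407227), (0.6377785801887512, 9.72413444519043), 89.36778259277344)
scene 68 32 c [651.7   9.4  89. ] ((652.396240234375, 8.629036903381348), (14.658150672912598, 37.34736633300781), 82.69801330566406)
```

Call:
move_arm:
  moves:
    - [0,-0.01,0,0]
    - [0,-0.02,0,0]
    - [-0.004,-0.02,0,0]
    - [-0.0073,-0.02,0,0]
    - [-0.0073,-0.02,0,0]
    - [-0.0073,-0.016,0,0]
    - [-0.0073,-0.0121,0,0]
    - [-0.0067,-0.0108,0,0]
    - [-0.0061,-0.0096,0,0]
    - [-0.0058,-0.0082,0,0]
    - [-0.0055,-0.0068,0,0]
    - [-0.0055,-0.0068,0,0]

```text
clock: 34.35
eef_pos: [635.1, -1.2, 66.0]
eef_rot: [3.142, -0.0, 3.13]
wrist_force: [0.1, 0.3, 0.4]
finger_gap: 0.3
finger_force: 0.0
```

```bash
python3 - <<'E'
from h import *
knob();print(manip.read_state()['eef_pos'],manip.read_state()['wrist_force'])
E
```

```text
wrist 191 88 c [638.5  14.9  88.9] ((640.2659912109375, 15.61181640625), (12.909544944763184, 3.2858774662017822), 10.059416770935059)
scene 68 30 c [651.    9.5  89.2] ((651.5509033203125, 10.138997077941895), (15.076569557189941, 43.68363571166992), 89.14360046386719)
[635.1433488   -1.35203116  65.96806257] [0.13277639 0.71615027 0.83112935]
```

Call:
move_arm:
  moves:
    - [0,0.0014,0,0]
    - [0.0001,0.0027,0,0]
    - [-0.0001,0.004,0,0]
    - [-0.0004,0.0054,0,0]
    - [-0.0009,0.0067,0,0]
    - [-0.0014,0.008,0,0]
    - [-0.0014,0.008,0,0]

```text
clock: 35.15
eef_pos: [636.7, 6.8, 65.9]
eef_rot: [3.142, 0.0, 3.13]
wrist_force: [0.9, -0.9, -0.4]
finger_gap: 0.6
finger_force: 0.0
```

```bash
python3 - <<'E'
from h import *
knob();print(manip.read_state()['eef_pos'],manip.read_state()['wrist_force'])
c=cam('scene');a=cv2.resize(c['frame'][180:230,260:320],None,fx=8,fy=8);w=cam('wrist')['frame'];b=cv2.resize(w[140:340,200:440],(320,267)); b=cv2.copyMakeBorder(b,0,133,0,0,0)
cv2.imwrite('pics/s8.png',np.hstack([a,b]))
E
```

```text
wrist 109 26 c [640.8   7.1  93.6] ((651.91357421875, 7.019591808319092), (2.9153549671173096, 46.82131576538086), 89.48087310791016)
scene 66 33 c [650.1   8.9  89.1] ((650.3533935546875, 5.904372215270996), (21.248550415039062, 36.34391784667969), 78.58890533447266)
[636.64738373   6.66691788  65.94638299] [ 0.12935225  0.15612233 -0.47914548]
```

View pics/s8.png

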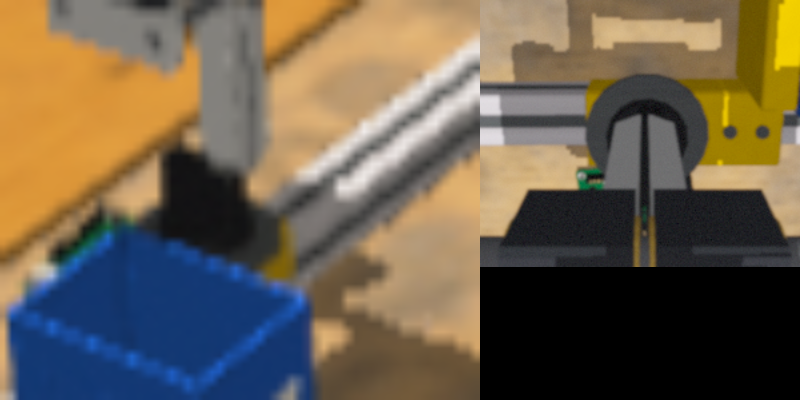

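The left crop shows the black bar at about (205,190), with the fingertip ending at (235,165), upper right of it. The right crop shows the finger pair over the disc. The overlap is unclear, so I'll check it by projection.

```bash
python3 - <<'E'
from h import *
c=cam('scene');f=c['frame'];P=pts(c)
def pr(p):
    d=c['R'].T@(np.array(p,float)-c['o']); return (round(c['fx']*d[0]/d[2]+c['cx'],1),round(c['fy']*d[1]/d[2]+c['cy'],1))
for p in [(636.7,6.8,66),(636.7,6.8,90),(655,8.8,90),(655,8.8,60),(634,8.8,90),(676,8.8,90),(655,-12,90),(655,30,90)]:
    u,v=pr(p); print(p,u,v,'crop8',round((u-260)*8),round((v-180)*8),P[int(v),int(u)].round(0),f[int(v),int(u)])
# dark bar pixels, near-top row span
g=f.max(-1)
for v in range(196,212): print(v,[ (u,int(g[v,u]),P[v,u].round(0).tolist()) for u in range(278,294,3)] if v%3==0 else '')
# fingertip lowest grey points
m=(P[...,2]>55)&(P[...,2]<120)&(np.hypot(P[...,0]-637,P[...,1]-7)<25)&(g>120); q=P[m]; print('finger',len(q),q.min(0),q.max(0))
E
```

```text
(636.7, 6.8, 66) 288.8 206.7 crop8 230 214 [635.  13.  73.] [21 20 21]
(636.7, 6.8, 90) 288.5 201.0 crop8 228 168 [639.   7.  89.] [55 58 59]
(655, 8.8, 90) 284.0 199.7 crop8 192 158 [657.   7.  91.] [33 39 47]
(655, 8.8, 60) 284.4 206.9 crop8 195 215 [658.   7.  62.] [18 17 18]
(634, 8.8, 90) 288.8 201.5 crop8 230 172 [639.   7.  89.] [55 58 59]
(676, 8.8, 90) 279.2 198.0 crop8 154 144 [764. -97.   4.] [ 35  80 115]
(655, -12, 90) 287.5 197.1 crop8 220 137 [635.  17. 112.] [124 129 131]
(655, 30, 90) 280.3 202.5 crop8 162 180 [675.   7.  73.] [43 56 65]
196 
197 
198 [(278, 142, [761.0, -89.0, 10.0]), (281, 84, [668.0, 9.0, 93.0]), (284, 150, [662.0, -0.0, 90.0]), (287, 132, [637.0, 13.0, 106.0]), (290, 119, [623.0, 15.0, 112.0]), (293, 162, [722.0, -131.0, 1.0])]
199 
200 
201 [(278, 199, [757.0, -82.0, 1.0]), (281, 19, [669.0, 9.0, 80.0]), (284, 20, [648.0, 18.0, 92.0]), (287, 56, [641.0, 10.0, 90.0]), (290, 102, [629.0, 8.0, 93.0]), (293, 187, [706.0, -110.0, 4.0])]
202 
203 
204 [(278, 219, [746.0, -67.0, -1.0]), (281, 19, [665.0, 14.0, 72.0]), (284, 20, [651.0, 15.0, 77.0]), (287, 18, [642.0, 10.0, 78.0]), (290, 62, [631.0, 7.0, 79.0]), (293, 176, [669.0, -61.0, 30.0])]
205 
206 
207 [(278, 48, [679.0, 15.0, 54.0]), (281, 19, [663.0, 17.0, 61.0]), (284, 18, [654.0, 12.0, 61.0]), (287, 20, [642.0, 11.0, 65.0]), (290, 21, [633.0, 5.0, 65.0]), (293, 48, [634.0, -13.0, 55.0])]
208 
209 
210 [(278, 118, [621.0, 86.0, 102.0]), (281, 132, [611.0, 83.0, 104.0]), (284, 20, [653.0, 14.0, 51.0]), (287, 21, [638.0, 16.0, 57.0]), (290, 27, [634.0, 4.0, 52.0]), (293, 47, [628.0, -5.0, 49.0])]
211 
finger 30 [623.11327716 -10.46817061  95.10865151] [643.36346427  19.79163502 119.08876806]
```

Call:
move_arm:
  moves:
    - [0.001,-0.001,-0.015,0]
    - [0.001,-0.001,-0.04,0]
    - [0.03,-0.002,-0.06,0]
    - [0.08,-0.01,-0.07,0]
    - [0.13,-0.02,-0.07,0]
    - [0.18,-0.03,-0.07,0]
    - [0.18,-0.03,-0.07,0]

```text
clock: 36.1
eef_pos: [452.0, -21.6, 136.6]
eef_rot: [-3.142, -0.001, 3.129]
wrist_force: [0.3, -0.4, -0.4]
finger_gap: 0.7
finger_force: 0.0
```

```bash
cat >> h.py <<'E'
def kt():
    c=cam('top');P=pts(c);k=(P[...,2]>80)&(P[...,2]<98)&(np.hypot(P[...,0]-655,P[...,1]-9)<32);q=P[k]
    r=cv2.minAreaRect(q[:,:2].astype(np.float32)); w,v=np.linalg.eigh(np.cov(q[:,:2].T)); print('knob',len(q),r,'axis',v[:,1].round(3),'cw',np.arctan2(-v[1,1],v[0,1]).round(3)); 
E
python3 - <<'E'
from h import *
kt();carr()
E
```

```text
knob 68 ((654.8928833007812, 8.694428443908691), (13.910319328308105, 39.62358093261719), 83.74773406982422) axis [-0.994  0.111] cw -3.03
car 307 [574. -25.  25.] [670.  83.  74.]
tub [540.  86.  95.] [640. 163. 107.] ((589.98046875, 124.4689712524414), (76.45191955566406, 99.48685455322266), 89.52531433105469)
knob 336 ((653.5552978515625, -305.343994140625), (68.84722137451172, 1365.425048828125), 0.011742514558136463)
36.2 [456.45198612 -21.50730259 137.5956004 ] [ 0.05851323 -0.00184312  0.77562689]
```

```bash
python3 - <<'E'
from h import *
c=cam('scene');P=pts(c);f=c['frame']
def pr(p):
    d=c['R'].T@(np.array(p,float)-c['o']); return np.array([c['fx']*d[0]/d[2]+c['cx'],c['fy']*d[1]/d[2]+c['cy']]).round(1)
print('s3 expected',pr((437,142,78)),pr((437,142,98)),'seen 316,234')
s=manip.read_state(); p=s['eef_pos']; print(p,pr(p),pr(p+[0,0,25]))
# finger points now
m=(np.hypot(P[...,0]-p[0],P[...,1]-p[1])<30)&(P[...,2]>100)&(P[...,2]<230)
q=P[m]; 
for z in range(100,230,10):
    k=q[(q[:,2]>=z)&(q[:,2]<z+10)]
    if len(k): print(z,len(k),k.min(0).round(0),k.max(0).round(0))
v,u=np.where(m); print(u.min(),u.max(),v.min(),v.max())
E
```

```text
s3 expected [314.1 242.1] [314.  236.9] seen 316,234
[457.34921367 -21.3925451  137.36477263] [336.3 200.9] [336.4 194.5]
160 5 [445. -26. 167.] [461. -18. 169.]
170 19 [444. -35. 172.] [469.  -8. 180.]
180 20 [445. -33. 180.] [468.  -5. 189.]
190 25 [444. -34. 190.] [467.  -8. 200.]
200 21 [445. -32. 201.] [466.  -7. 208.]
210 30 [443. -35. 211.] [467.  -5. 220.]
220 14 [444. -30. 221.] [457.  -5. 230.]
333 341 177 194
```

The shut fingertips actually end about 28 mm above the reported TCP, so the knob push passed over the bar. I'll redo it lower, feeling carefully on the way down.

```bash
python3 - <<'E'
from h import *
print(to(635,-17,66,np.pi-.012),manip.read_state()['eef_pos'])
E
```

```text
[-0.1774, 0.0066, 0.0718, np.float64(-0.0)] [457.34921367 -21.3925451  137.36477263]
```

Call:
move_arm:
  moves:
    - [-0.045,0.002,0,0]
    - [-0.09,0.004,0,0]
    - [-0.135,0.005,0.02,0]
    - [-0.165,0.0066,0.045,0]
    - [-0.1774,0.0066,0.065,0]
    - [-0.1774,0.0066,0.0718,0]
    - [-0.1774,0.0066,0.082,0]
    - [-0.1774,0.0066,0.088,0]
    - [-0.1774,0.0066,0.088,0]

```text
clock: 37.15
eef_pos: [633.4, -16.7, 48.0]
eef_rot: [-3.142, -0.0, 3.13]
wrist_force: [0.4, -0.1, 0.1]
finger_gap: 0.8
finger_force: 0.0
```

Call:
move_arm:
  moves:
    - [0,0,0.003,0]
    - [0,0,0.006,0]
    - [0,0,0.006,0]

```text
clock: 37.45
eef_pos: [633.7, -16.7, 42.0]
eef_rot: [3.142, 0.0, 3.13]
wrist_force: [0.3, 0.1, -0.1]
finger_gap: 0.2
finger_force: 0.0
```

```bash
python3 - <<'E'
from h import *
c=cam('scene');P=pts(c);s=manip.read_state();p=s['eef_pos'];print(p,s['wrist_force'])
m=(np.hypot(P[...,0]-p[0],P[...,1]-p[1])<26)&(P[...,2]>50)&(P[...,2]<130)
v,u=np.where(m);
for r in range(v.min(),v.max()+1): k=m[r]; print(r,[(int(x),int(c['frame'][r,x].max()),P[r,x].round(0).astype(int).tolist()) for x in np.where(k)[0][::3]]) 
E
```

```text
[633.72507175 -16.74180077  42.12491259] [-0.8295231  -0.06442195  0.01492678]
188 [(297, 125, [625, -29, 129])]
189 [(290, 131, [642, -11, 128])]
190 [(290, 132, [641, -10, 125]), (294, 119, [625, -12, 130]), (297, 125, [623, -26, 123])]
191 [(290, 131, [640, -8, 122]), (293, 137, [627, -9, 126]), (296, 126, [621, -18, 124])]
192 [(290, 132, [641, -9, 117]), (293, 126, [627, -8, 122]), (296, 112, [622, -20, 118])]
193 [(290, 132, [637, -4, 117]), (293, 129, [620, 0, 125]), (296, 100, [621, -17, 116])]
194 [(290, 132, [635, -1, 115]), (293, 131, [623, -3, 119]), (296, 100, [626, -24, 107])]
195 [(290, 132, [641, -9, 105]), (293, 130, [626, -6, 112]), (296, 100, [629, -28, 99])]
196 [(290, 132, [641, -9, 101]), (293, 130, [627, -8, 106]), (296, 101, [627, -25, 98])]
197 [(290, 132, [638, -4, 101]), (293, 131, [629, -9, 101]), (296, 102, [626, -24, 94])]
198 [(290, 132, [640, -6, 95]), (293, 132, [631, -12, 95]), (296, 90, [627, -25, 89])]
199 [(287, 175, [656, -10, 83]), (292, 132, [633, -9, 91]), (295, 119, [619, -7, 97]), (298, 166, [619, -25, 87])]
200 [(287, 104, [644, 6, 91]), (290, 161, [644, -12, 82]), (293, 131, [629, -9, 88]), (296, 100, [621, -16, 87])]
201 [(288, 48, [642, 3, 86]), (291, 132, [638, -9, 81]), (294, 127, [626, -10, 85]), (297, 120, [624, -26, 77])]
202 [(289, 25, [635, 7, 87]), (293, 132, [632, -12, 78]), (296, 101, [627, -24, 73])]
203 [(288, 25, [638, 8, 82]), (294, 120, [627, -11, 76])]
204 [(289, 21, [633, 9, 80])]
205 [(289, 18, [636, 7, 74]), (292, 124, [645, -24, 54])]
206 [(290, 20, [637, -1, 65]), (293, 68, [642, -24, 50])]
207 [(290, 20, [635, 2, 63]), (293, 48, [635, -15, 54])]
208 [(289, 20, [638, 5, 59]), (293, 48, [629, -7, 56])]
209 [(290, 21, [633, 5, 57]), (294, 53, [625, -8, 53])]
210 [(290, 27, [632, 7, 54]), (293, 48, [620, 5, 57])]
```

Call:
move_arm:
  moves:
    - [0,0,0.004,0]
    - [0,0,0.007,0]
    - [0.0012,0.004,0.007,0]
    - [0.0012,0.0075,0.007,0]
    - [0.0012,0.0105,0.007,0]
    - [0.0018,0.0118,0.007,0]
    - [0.0024,0.013,0.007,0]
    - [0.0027,0.0144,0.007,0]
    - [0.003,0.0158,0.007,0]
    - [0.003,0.0158,0.007,0]

```text
clock: 38.5
eef_pos: [631.0, -0.7, 35.0]
eef_rot: [-3.142, 0.0, 3.13]
wrist_force: [0.1, -3.6, -1.2]
finger_gap: -0.1
finger_force: 1.3
```

```bash
python3 - <<'E'
from h import *
knob();carr2()
E
```

```text
wrist 461 248 c [641.7  16.1  88.4] ((647.6375122070312, 9.107769966125488), (12.120474815368652, 32.872283935546875), 34.29270935058594)
scene 43 29 c [648.6  11.5  89.4] ((650.4091796875, 8.35612678527832), (14.92704963684082, 41.60584259033203), 48.0682373046875)
yellow y 7 [-28.5 -22.1 -15.3 -12.2]
tub 1007 [534.  77.  11.] [642. 167. 109.]
38.65 [630.95600439  -0.69402831  34.97162963] [ 0.56072167 -1.72357045 -0.74759714]
```

Call:
move_arm:
  moves:
    - [0,0.0014,0,0]
    - [0.0001,0.0027,0,0]
    - [-0.0001,0.004,0,0]
    - [-0.0004,0.0054,0,0]
    - [-0.0009,0.0067,0,0]
    - [-0.0014,0.008,0,0]
    - [-0.0022,0.0092,0,0]
    - [-0.003,0.0104,0,0]
    - [-0.003,0.0104,0,0]

```text
clock: 39.55
eef_pos: [634.1, 9.8, 34.9]
eef_rot: [3.141, -0.0, 3.13]
wrist_force: [-1.4, -2.0, -0.1]
finger_gap: 0.2
finger_force: 0.8
```

```bash
python3 - <<'E'
from h import *
knob();print(manip.read_state()['eef_pos'],manip.read_state()['wrist_force'])
E
```

```text
wrist 119 45 c [652.6  13.9  89.4] ((650.2115478515625, 15.887847900390625), (8.055115699768066, 23.60628890991211), 40.542396545410156)
scene 29 13 c [647.6  17.7  90.2] ((644.6995239257812, 11.180668830871582), (31.94373321533203, 16.080121994018555), 65.20803833007812)
[634.09016588   9.75458916  34.90570867] [-1.44820746 -0.56045129  0.70447467]
```

Continue pushing toward +x until the stop is felt.

Call:
move_arm:
  moves:
    - [-0.001,0.001,0,0]
    - [-0.0019,0.0019,0,0]
    - [-0.003,0.002,0,0]
    - [-0.003,0.002,0,0]

```text
clock: 40.05
eef_pos: [636.1, 11.2, 34.8]
eef_rot: [-3.141, -0.003, 3.13]
wrist_force: [-10.9, -4.8, 4.7]
finger_gap: 0.3
finger_force: 5.6
```

Call:
move_arm:
  moves:
    - [-0.001,0,0,0]
    - [-0.002,0,0,0]
    - [-0.002,0,0,0]

```text
clock: 40.35
eef_pos: [636.5, 11.2, 34.8]
eef_rot: [-3.141, -0.007, 3.13]
wrist_force: [-23.2, -3.9, 11.5]
finger_gap: 0.4
finger_force: 11.9
```

Call:
move_arm:
  moves:
    - [-0.001,0,0,0]
    - [-0.0015,0,0,0]
    - [-0.0015,0,0,0]

```text
clock: 40.65
eef_pos: [636.8, 11.3, 34.7]
eef_rot: [-3.141, -0.01, 3.13]
wrist_force: [-32.7, -4.1, 16.8]
finger_gap: 0.3
finger_force: 16.8
```

Call:
move_arm:
  moves:
    - [0.004,-0.001,0,0]
    - [0.015,-0.001,0,0]
    - [0.03,-0.001,-0.02,0]
    - [0.05,-0.01,-0.07,0]
    - [0.09,-0.03,-0.1,0]
    - [0.14,-0.05,-0.11,0]
    - [0.18,-0.07,-0.11,0]
    - [0.18,-0.07,-0.11,0]

```text
clock: 41.45
eef_pos: [457.0, -57.4, 145.8]
eef_rot: [-3.142, 0.001, 3.128]
wrist_force: [-0.3, -0.6, -0.3]
finger_gap: 0.3
finger_force: 0.0
```

```bash
python3 - <<'E'
from h import *
kt();carr()
c=cam('top');P=pts(c)
for n,x,y,lo,hi in(('meter',432,268,25,60),('board',461,-421,6,30),('pliers',543,-394,6,30),('tape',626,-396,12,40),('green',720,1,5,40)):
    k=(abs(P[...,0]-x)<95)&(abs(P[...,1]-y)<(95 if n=='pliers' else 70))&(P[...,2]>lo)&(P[...,2]<hi)&(P[...,0]>(690 if n=='green' else 300)); q=P[k]; print(n,np.median(q,0).round(1))
E
```

```text
knob 70 ((654.9841918945312, 9.222211837768555), (15.011841773986816, 40.46818542480469), 8.224444389343262) axis [-0.151  0.989] cw -1.723
car 306 [574. -25.  27.] [669.  83.  75.]
tub [540.  86.  95.] [640. 163. 111.] ((589.7782592773438, 124.62318420410156), (76.88326263427734, 99.19692993164062), 89.58944702148438)
knob 335 ((653.8893432617188, -305.72930908203125), (69.41616821289062, 1365.2811279296875), 0.02231467142701149)
41.55 [459.95189492 -56.74489072 145.84860238] [-0.13494542 -0.27632905 -0.18223518]
meter [431.8 266.3  36.6]
board [ 469.1 -409.8    8.9]
pliers [ 554.9 -401.8   10.2]
tape [ 621.9 -398.4   23.2]
green [ 7.679e+02 -5.000e-01  1.120e+01]
```

```bash
python3 -c "
from cell import manip; print(manip.sign_off())"
```

```text
the job is handed in; nothing more can be done
None
```

The job is handed in at about 41.6 s: the tub stands mouth-up with one labelled end flat against the rail, snug between the end stop and the carriage, and the knob is turned to its stop (about 1.4 rad). One slip against the task: on the first tipping try the tub's far edge came about 6 mm off the bench (the wrist carried about its full weight), and later tips may have lifted it briefly too.

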